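# Run back the ratchet stop of the thread rack

## Robot

A 6-joint arm with a two-finger parallel gripper is mounted at the origin on a cart in front of the work surface, level with it; the furniture and walls round the work are solid. World frame = base frame: x ahead of the robot, y to its left, z up, the work surface at z = 0. Lengths are in m, angles in rad, forces in N, time in s.
With the tool pointing down it reaches from about 0.275 to 0.725 m from the base axis. Payload 5.6 kg.
Tool frame: the origin (TCP) lies between the finger pads; the fingertips stand robot.tips_ahead ahead of it and the grasp point (between the pads) lies 5 mm behind it (robot.tips_ahead is the distance from the TCP to the fingertips, in m); z points along the fingers, y is the line along which they close (so a half turn about z gives the same grasp; the last joint's range is limited). The gripper opens to 85 mm and grips with 20 to 120 N. Pads are 22 mm wide; open, the fingers measure 114 mm over their backs; the gripper's body (76 mm by 85 mm) begins 54 mm behind the grasp point. The pads swing forward as they close: fully open they stand 13 mm farther back than shut.
Start: joints at [1.39, 0.255, 0.108, 0, -1.424, -0.285], TCP at [0.247, 0.491, 0.245] pointing down, gripper open.
Joint ranges: [-2.95, 2.95], [-1.21, 1.97], [-1.09, 1.5], [-2.87, 1.71], [-2.94, -0.07], [-3.05, 3.05]. Speed limits (rad/s): [2.57, 2.57, 3.14, 3.14, 3.14, 3.14].

## Interface

Orientations are given as [roll, pitch, yaw] about the fixed x, y, z axes, in that order (R = Rz(yaw) Ry(pitch) Rx(roll)).
In Python, from cell import robot, imaging gives the robot as it stands. The module is installed in compiled form; this text tells all that it offers.
- The arm moves only by the tool servo_tool, never from a script. Its argument "moves" is a list of rows, each a list of 2 entries, a list of its own where there are three numbers: the shift along the tool's x, y, z as a fraction of full scale, then the turn, a rotation vector about the tool's x, y, z as a fraction of full scale. A call has 1 to 8 rows; each row shifts and turns the commanded pose from where the row before left it, along the tool's axes as they then stand; what a row does not reach is not made up. Full scale, the value 1, is 0.04 m for a shift and 2 pi rad for a turn. A row lasts 1/12 s, in which the tool goes at most 41.7 mm and 7.16 degrees, less where a joint would pass 70% of its speed; a pose out of reach is approached as far as the arm can. A call with a number of a shift or a turn outside -1 to 1 is refused whole. A call with a gripper value outside its range is refused whole. "gripper" is the opening, from -1 (shut) to 1 (fully open), set as the call begins (left out, the last holds). The fingers move at their own pace and stop on an object; "newtons" is the grip in N (left out, the last holds). Time passes only in rows, so rows that do not move let the fingers close. It gives the time, the measured TCP pose, the force, the opening and the grip force at its end, in the units of the state.
- robot.read_state(): the state, without advancing time (a new reading comes with each control period).
- imaging.snapshot(name): name is "scene" or "top" or "wrist"; returns (picture, depth): 420x560x3 uint8, red, green, blue; 420x560 float32, m along the optical axis (not along the pixel's ray), 0 where there is no reading.
- imaging.camera_info(name): a dict with "camera_matrix" (3x3 intrinsics, pixels), "D" ([k1, k2, p1, p2, k3] as OpenCV has them; the pictures are not rectified), "rvec" (rotation vector, rad) and "tvec" (3), from world to camera coordinates, as OpenCV has them; the wrist camera has in their place "T_tool_cam" (4x4, takes a point from camera to tool coordinates, whose origin is the TCP and whose axes are the flange's). Camera axes: x right, y down, z forward; pixel columns grow to the right and rows downward; lengths in m; the calibration is good to about 2 mm. A picture is of the moment at which its call begins: read the wrist's pose just before it. camera_info takes no time and is no camera call.
- robot.hand_in(): hands the job in; it is judged then, once.
The state is a dict: "time": time; "q": joint angles; "qvel": joint speeds; "joint_torque": joint torques, N m; "tool_pos": TCP position; "tcp_rot": TCP orientation; "ft_force": force on the tool from outside, world axes, zero at the start; "wrist_torque": the same for the moment, N m; "finger_gap": opening from 0.0 (shut) to 1.0 (fully open); "finger_force": force on a finger pad.
Only numpy, scipy, OpenCV 4.12 (cv2) and the standard library are available. Lean on these libraries where they do the work, as an engineer would, in place of code of your own. Each camera call takes 0.05 s, during which the arm holds its last target. There are 200 camera calls.

## Task

The sliding stop of the thread rack stands too close to the spools, and its ratchet keeps it from going back. With a fingertip press the release pad on top of the stop right down and, keeping it down, push the stop along its bar away from the spools until it is fully home at the end block; then let go, so that the pad springs up. Leave the three spools standing where they are, and lift nothing.

Things in the scene. Friction and masses are not known exactly. Their poses are not given: they have to be found in the camera images.
- rack: thread rack fixed to the worktop: wooden board 320 x 116 mm, 12 mm thick; origin under its middle, on the worktop; +x runs along it from the fixed wooden end plate (63 mm high, x = -137 mm) by the spools to the metal end block at x = +150 mm, so the stop is pushed towards +x; metal bar along y = +30 mm (top 36 mm above the worktop); spools stand in the lane at y = -26 mm
- stop (a joint): how far the grey stop has been pushed back along the bar, towards the rack's +x (m): 0 nearest the spools, 0.12 fully home, touching the end block; about 2 N of friction. With the pad up, the ratchet (8 mm pitch) lets it go only towards the spools. The stop is 60 mm long; its deck, 52 mm above the worktop, is 48 mm wide
- release (a joint): how far the release pad is pressed down (m): 0 up, 0.008 down on its stop; sprung, about 3 N at the start and 7 N fully down. The pawl is clear of the teeth from 0.0045; let go, the pad springs back to 0 to 0.0045, as the pawl sits among the teeth
- pad_top (a point): middle of the top of the release pad, a ribbed flat grey pad on the stop, 42 mm along the bar by 44 mm across, about 66 mm above the worktop when up (rides with stop and pad); open to the sides and above, the push wall on its +x side; axes as the rack's
- push_wall (a point): middle of the pad-side face of the upright wall that stands across the stop's deck behind the pad (rides with the stop), 75 mm above the worktop; the wall is 7 mm thick, 48 mm wide, its top 84 mm above the worktop; a finger on the pad bears on it when pushing towards +x; 24 mm from the middle of the pad; axes as the rack's
- stop_face (a point): middle of the stop's plate where it faces the spools, 36 mm above the worktop; the plate spans the lane, 106 mm wide, top 58 mm above the worktop; axes as the rack's
- end_block (a point): on the face of the metal end block that the stop comes home to, on the bar's centre line, 46 mm above the worktop; the block is 48 mm wide, top 52 mm above the worktop; axes as the rack's
- spool_cream_mid (a point): middle of a loose wooden thread spool (30 mm across, 48 mm tall, upright on the board), the one next to the fixed end plate
- spool_navy_mid (a point): middle of the second loose spool, the same size
- spool_sage_mid (a point): middle of the third loose spool, the same size, the one nearest the stop
Not all that is in view belongs to the job. What is shaped like the part that bears spool_navy_mid but turquoise is not meant.

How it is judged:
On the way, in this order (a step that is already met when the one before it is completed fails the run):
1. the release pad is pressed down clear of the ratchet, the stop not yet far back (value of joint release above 0.0055 m and value of joint stop below 0.1 m), for 0.1 s.
2. the stop is pushed home to the end block (value of joint stop above 0.112 m), for 0.1 s.
At the end, for the whole second after the job is handed in: the stop is home at the end block (within 8 mm), the release pad has sprung up again (pressed less than 5 mm), and the three spools stand upright within 15 mm of where they were (value of joint stop above 0.112 m and value of joint release below 0.005 m and angle between each of spool_cream_mid, spool_navy_mid, spool_sage_mid's own z axis and vertical below 0.1 rad and distance of each of spool_cream_mid, spool_navy_mid, spool_sage_mid from where it was at the start of the episode below 0.015 m); the robot touches nothing.
It fails at once if a spool is lifted, carried, shoved more than 15 mm or knocked over (distance of any of spool_cream_mid, spool_navy_mid, spool_sage_mid from where it was at the start of the episode above 0.015 m or angle between any of spool_cream_mid, spool_navy_mid, spool_sage_mid's own z axis and vertical above 0.3 rad).
It also fails if it takes over 32 s, if anything falls off the work surface, if the arm or the gripper's body presses on something with over 40 N, if the wrist force passes 120 N, or if a joint passes its speed limit or range.

## Working session

There is one attempt and no reset: what is moved stays moved. The work goes in short steps, Python scripts to look and compute and a tool call to move; the robot and the scene stay as the last step left them, time stands still between calls to the robot, and variables do not carry over. Pictures are saved under pics/ and viewed, at most 10 in all, crops included, and the job is handed in when it is done.

Besides the shell and the picture viewer there is one more tool, called after "Emit:" as name(argument=value, ...) on one line, values as JSON. servo_tool: Moves the arm, as the interface text tells. Shift numbers are shares of 0.04 m and turn numbers shares of 2 pi rad, none past 1 either way. Its arguments: {"type":"object","properties":{"moves":{"type":"array"},"gripper":{"type":"number"},"newtons":{"type":"number"}},"required":["moves"]}

```bash
mkdir -p pics; cat > h.py <<'E'
import numpy as np, cv2
from cell import robot, imaging
def cam(n):
    c=imaging.camera_info(n); return c
def pts(n,uv,depth=None,z=None):
    """pixels -> world using depth or plane z (static cams)"""
    c=cam(n);K=np.array(c["camera_matrix"]);D=np.array(c["D"])
    uv=np.array(uv,float).reshape(-1,1,2)
    r=cv2.undistortPoints(uv,K,D).reshape(-1,2); r=np.c_[r,np.ones(len(r))]
    R,_=cv2.Rodrigues(np.array(c["rvec"],float)); t=np.array(c["tvec"],float).reshape(3)
    o=-R.T@t; d=r@R
    if z is not None: return o+d*((z-o[2])/d[:,2])[:,None]
    return o+d*np.asarray(depth)[:,None]
E
python3 - <<'E'
from h import *
print({k:v for k,v in robot.read_state().items()}, robot.tips_ahead)
ims=[]
for n in ["scene","top"]:
    p,d=imaging.snapshot(n); cv2.imwrite(f"pics/{n}0.png",p[:,:,::-1]); np.save(f"{n}_d.npy",d)
E
```

```text
{'time': 0.0, 'q': array([ 1.38961197e+00,  2.55780482e-01,  1.06982864e-01, -4.52584973e-04,
       -1.42389545e+00, -2.84584583e-01]), 'qvel': array([-0.00160406,  0.00047451,  0.00063438,  0.00036238, -0.00072229,
        0.00015718]), 'joint_torque': array([-5.22727282e-05, -3.86630666e+01,  2.37935919e+01,  5.36529824e+00,
       -6.21206549e-03, -1.23400025e-05]), 'tool_pos': array([0.24676082, 0.49101035, 0.24437291]), 'tcp_rot': array([ 3.13964652e+00, -1.02949727e-04, -4.65835510e-01]), 'ft_force': array([ 0.62348912,  0.66296365, -0.06257224]), 'wrist_torque': array([0.00948141, 0.03221695, 0.03045087]), 'finger_force': 0.0, 'finger_gap': 1.0025822544660066} 0.014
```

View pics/scene0.png

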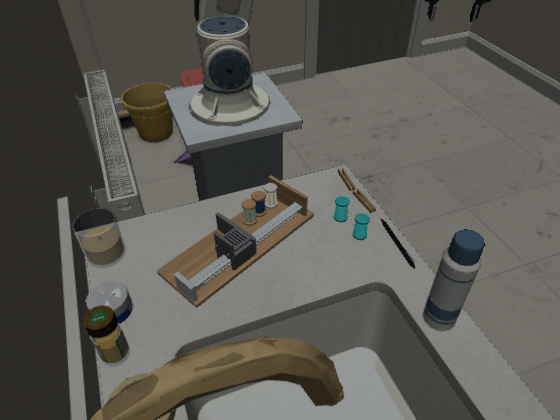

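View pics/top0.png

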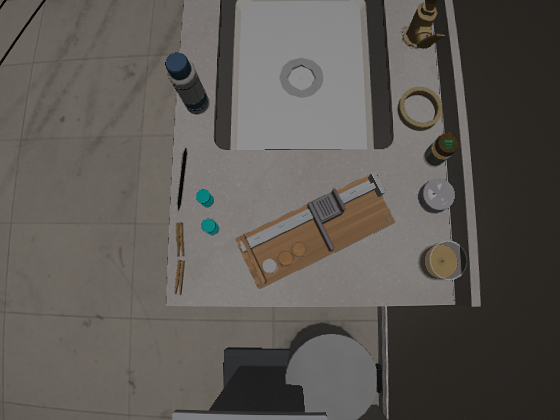

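The scene shows the rack mid-table with the grey stop at scene (235,245). In the top view the pad is near (325,206), the end block near (376,184), and the cream, navy and sage spools at (269,266), (286,258) and (299,249). The two turquoise spools at top (204,197) and (209,226) are off the rack, so they aren't part of the job.

```bash
python3 - <<'E'
from h import *
im=cv2.imread("pics/top0.png"); d=np.load("top_d.npy")
cv2.imwrite("pics/crop1.png",cv2.resize(im[165:295,230:400],None,fx=4.5,fy=4.5,interpolation=cv2.INTER_CUBIC))
v,u=np.mgrid[165:295,230:400]; uv=np.c_[u.ravel(),v.ravel()]
P=pts("top",uv,depth=d[165:295,230:400].ravel())
print(cam("top")["tvec"],d[206,325])
# board: brown pixels z~0.012
hsv=cv2.cvtColor(im,cv2.COLOR_BGR2HSV)[165:295,230:400].reshape(-1,3)
for name,pix in dict(pad=(325,206),block=(378,183),s1=(269,266),s2=(286,258),s3=(299,249),bar=(280,229),board=(350,222),endpl=(250,262)).items():
    print(name,pts("top",[pix],depth=[d[pix[1],pix[0]]])[0].round(4))
m=(hsv[:,1]>70)&(hsv[:,0]<20)&(P[:,2]<0.03)&(P[:,2]>0.0)
r=cv2.minAreaRect(P[m][:,:2].astype(np.float32)); print("board",m.sum(),r)
E
```

```text
[-0.07511315  0.57313901  0.83923162] 0.87752455
pad [ 0.5694 -0.1555  0.0619]
block [ 0.6188 -0.2656  0.0512]
s1 [ 0.451  -0.0444  0.0568]
s2 [ 0.4664 -0.0779  0.0606]
s3 [ 0.4843 -0.1034  0.057 ]
bar [ 0.5268 -0.0652  0.0364]
board [ 0.5443 -0.2111  0.0118]
endpl [ 0.4612 -0.0023  0.0108]
board 5151 ((0.5281649827957153, -0.1379571259021759), (0.1166754961013794, 0.3186647295951843), 25.679595947265625)
```

View pics/crop1.png

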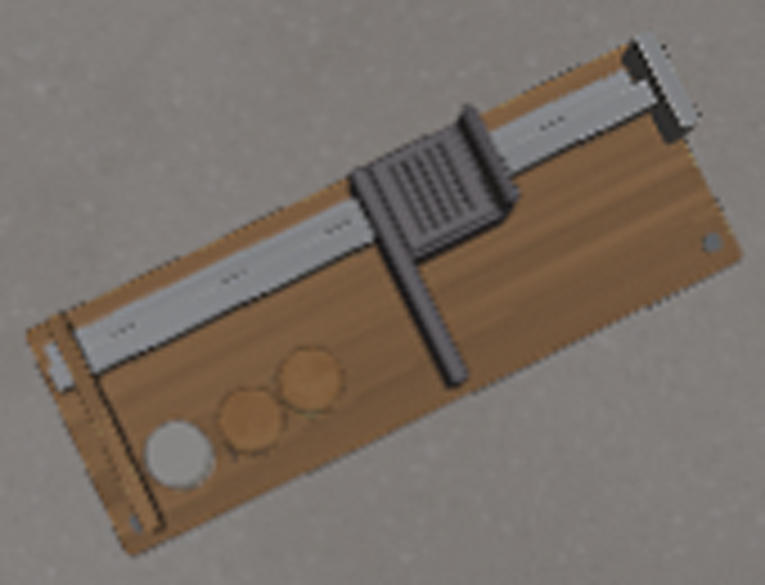

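The crop confirms it: the ribbed grey pad is at about top (326,206), with the wall on its block side. From the board fit, rack yaw is about -64.3° and the origin about (0.528, -0.138), so the pad middle is at rack x ≈ 0.035. Next I'll shut the gripper, line tool x up with rack +x, and travel over.

Emit:
servo_tool(moves=[[[0,0,0],[0,0,0.013]],[[0,0,0],[0,0,0.013]],[[0,0,0],[0,0,0.013]],[[0,0,0],[0,0,0.013]],[[0,0,0],[0,0,0.013]],[[0,0,0],[0,0,0.013]],[[0,0,0],[0,0,0.013]],[[0,0,0],[0,0,0.0135]]], gripper=-1, newtons=40)

```text
time: 0.77
tool_pos: [0.2469, 0.4912, 0.2447]
tcp_rot: [3.141, -0.001, -1.126]
ft_force: [-0.1, 0.1, -0.2]
finger_gap: 0.002
finger_force: 0.0
```

Emit:
servo_tool(moves=[[[0.5,0,0],[0,0,0]],[[0.9,0,0],[0,0,0]],[[0.9,0,0],[0,0,0]],[[0.9,0,0],[0,0,0]],[[0.9,0,0],[0,0,0]],[[0.9,0,0],[0,0,0]],[[0.9,0,0],[0,0,0]],[[0.9,0,0],[0,0,0]]])

```text
time: 1.43
tool_pos: [0.365, 0.2445, 0.2451]
tcp_rot: [3.141, -0.0, -1.122]
ft_force: [0.3, 0.3, -0.9]
finger_gap: -0.003
finger_force: 0.0
```

Emit:
servo_tool(moves=[[[0.9,0,0],[0,0,0]],[[0.9,0,0],[0,0,0]],[[0.9,0,0],[0,0,0]],[[0.9,0,0],[0,0,0]],[[0.9,0,0],[0,0,0]],[[0.9,0,0],[0,0,0]],[[0.9,0,0],[0,0,0]],[[0.6,0,0],[0,0,0]]])

```text
time: 2.1
tool_pos: [0.485, -0.0051, 0.2448]
tcp_rot: [3.14, -0.0, -1.124]
ft_force: [0.3, 0.2, -0.2]
finger_gap: -0.001
finger_force: 0.0
```

Emit:
servo_tool(moves=[[[0.9,-0.07,0],[0,0,0]],[[0.9,-0.07,0],[0,0,0]],[[0.9,-0.07,0],[0,0,0]],[[0.9,-0.07,0.4],[0,0,0]],[[0.5,0,0.6],[0,0,0]],[[0.29,0,0.6],[0,0,0]],[[0,0,0.6],[0,0,0]],[[0,0,0],[0,0,0]]])

```text
time: 2.77
tool_pos: [0.5676, -0.1558, 0.151]
tcp_rot: [3.133, 0.007, -1.125]
ft_force: [-1.2, 0.3, -1.8]
finger_gap: 0.001
finger_force: 0.0
```

```bash
python3 - <<'E'
from h import *
s=robot.read_state(); print(s["tool_pos"],s["tcp_rot"])
p,d=imaging.snapshot("wrist"); np.save("wd.npy",d)
pt,_=imaging.snapshot("scene"); 
a=cv2.resize(pt[170:310,150:330],None,fx=3,fy=3,interpolation=cv2.INTER_CUBIC)
c=np.zeros((420,800,3),np.uint8); w=cv2.resize(p,(330,247)); c[:247,:330]=w; c[:420,335:800]=a[:420,:465]
cv2.imwrite("pics/c2.png",c[:,:,::-1])
E
```

```text
[ 0.56755305 -0.15582724  0.15096386] [ 3.13269881  0.00702632 -1.12482574]
```

View pics/c2.png

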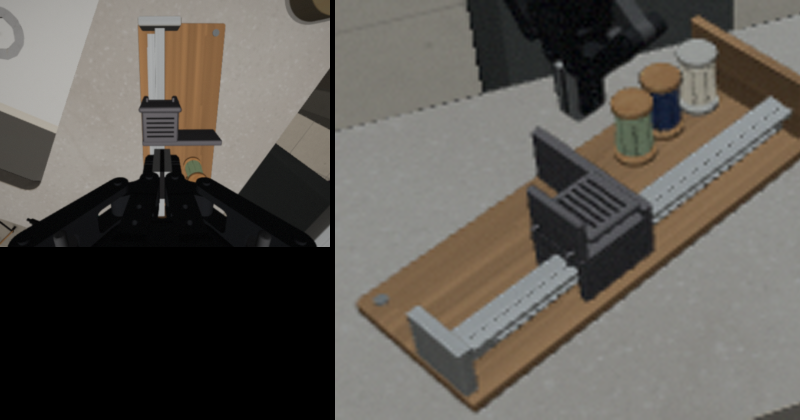

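The wrist view (left) shows the pad at about wrist (270,212) with the wall beyond it. The fingers hang above, and the spools are untouched. I'll measure the pad from this view.

```bash
cat >> h.py <<'E'
def wpts(uv,depth,s):
    from scipy.spatial.transform import Rotation as Rt
    c=cam("wrist");K=np.array(c["camera_matrix"]);D=np.array(c["D"]);T=np.array(c["T_tool_cam"])
    r=cv2.undistortPoints(np.array(uv,float).reshape(-1,1,2),K,D).reshape(-1,2)
    Pc=np.c_[r,np.ones(len(r))]*np.asarray(depth)[:,None]
    Pt=Pc@T[:3,:3].T+T[:3,3]
    return Pt@Rt.from_euler("xyz",s["tcp_rot"]).as_matrix().T+s["tool_pos"]
def rack(P):
    a=-1.1225; o=np.array([.5282,-.138]); q=P[:,:2]-o
    return np.c_[q@[np.cos(a),np.sin(a)],q@[-np.sin(a),np.cos(a)],P[:,2]]
E
python3 - <<'E'
from h import *
s=robot.read_state(); p,d=imaging.snapshot("wrist")
v,u=np.mgrid[20:300,200:400]; 
P=rack(wpts(np.c_[u.ravel(),v.ravel()],d[20:300,200:400].ravel(),s))
print(s["tool_pos"],s["tcp_rot"],rack(s["tool_pos"][None]))
near=(abs(P[:,0]-.05)<.06)&(abs(P[:,1]-.03)<.03)
for lo,hi in [(.061,.069),(.072,.083),(.083,.090),(.049,.055)]:
    m=near&(P[:,2]>lo)&(P[:,2]<hi); print(lo,m.sum(),np.percentile(P[m],[3,50,97],axis=0).round(4).tolist() if m.sum() else'')
E
```

```text
[ 0.57029735 -0.15590051  0.15697451] [ 3.13938239e+00  5.90588218e-04 -1.12225919e+00] [[0.03437799 0.03017894 0.15697451]]
0.061 2936 [[0.0156, 0.0088, 0.0614], [0.0359, 0.0296, 0.0626], [0.0651, 0.0495, 0.0651]]
0.072 717 [[0.0592, 0.0072, 0.0741], [0.0635, 0.0296, 0.0818], [0.0652, 0.051, 0.0829]]
0.083 115 [[0.0596, 0.0086, 0.083], [0.0617, 0.0256, 0.0833], [0.0642, 0.0496, 0.0842]]
0.049 205 [[0.0129, 0.002, 0.0492], [0.0495, 0.0266, 0.051], [0.07, 0.053, 0.0548]]
```

Emit:
servo_tool(moves=[[[0.2,0,0.4],[0,0,0]],[[0,0,0.4],[0,0,0]],[[0,0,0.4],[0,0,0]],[[0,0,0.3],[0,0,0]],[[0,0,0.1],[0,0,0]],[[0,0,0],[0,0,0]],[[0,0,0],[0,0,0]]])

```text
time: 3.5
tool_pos: [0.5753, -0.1629, 0.0952]
tcp_rot: [-3.139, -0.002, -1.122]
ft_force: [0.0, 0.2, 0.3]
finger_gap: 0.004
finger_force: 0.0
```

Emit:
servo_tool(moves=[[[0,0,0.05],[0,0,0]],[[0,0,0.05],[0,0,0]],[[0,0,0.05],[0,0,0]],[[0,0,0.05],[0,0,0]],[[0,0,0],[0,0,0]],[[0,0,0],[0,0,0]]])

```text
time: 4.0
tool_pos: [0.5742, -0.1631, 0.0852]
tcp_rot: [3.141, 0.0, -1.122]
ft_force: [0.1, -0.3, 0.9]
finger_gap: -0.001
finger_force: 0.0
```

Emit:
servo_tool(moves=[[[0,0,0.05],[0,0,0]],[[0,0,0.05],[0,0,0]],[[0,0,0.05],[0,0,0]],[[0,0,0],[0,0,0]],[[0,0,0],[0,0,0]]])

```text
time: 4.42
tool_pos: [0.5741, -0.163, 0.0791]
tcp_rot: [3.141, 0.0, -1.122]
ft_force: [0.4, -0.4, -0.1]
finger_gap: 0.002
finger_force: 0.0
```

Emit:
servo_tool(moves=[[[0,0,0.05],[0,0,0]],[[0,0,0.05],[0,0,0]],[[0,0,0],[0,0,0]],[[0,0,0],[0,0,0]]])

```text
time: 4.75
tool_pos: [0.5746, -0.1631, 0.0759]
tcp_rot: [-3.141, -0.001, -1.122]
ft_force: [-1.2, 0.4, 5.1]
finger_gap: -0.001
finger_force: 2.4
```

Emit:
servo_tool(moves=[[[0,0,0.05],[0,0,0]],[[0,0,0.05],[0,0,0]],[[0,0,0],[0,0,0]],[[0,0,0],[0,0,0]]])

```text
time: 5.08
tool_pos: [0.5747, -0.1631, 0.0722]
tcp_rot: [-3.141, -0.001, -1.122]
ft_force: [-1.5, 0.4, 6.0]
finger_gap: 0.0
finger_force: 3.3
```

Emit:
servo_tool(moves=[[[0,0,0.05],[0,0,0]],[[0,0,0.03],[0,0,0]],[[0,0,0],[0,0,0]],[[0,0,0],[0,0,0]]])

```text
time: 5.42
tool_pos: [0.5757, -0.1643, 0.0717]
tcp_rot: [-3.139, -0.005, -1.121]
ft_force: [-2.9, -1.2, 17.4]
finger_gap: -0.002
finger_force: 8.8
```

The pad bottomed at 17 N. Keeping it down, I'll push along +x.

Emit:
servo_tool(moves=[[[0.05,0,0],[0,0,0]],[[0.1,0,0],[0,0,0]],[[0.1,0,0],[0,0,0]],[[0.1,0,0],[0,0,0]],[[0.1,0,0],[0,0,0]],[[0.1,0,0],[0,0,0]],[[0.1,0,0],[0,0,0]],[[0.1,0,0],[0,0,0]]])

```text
time: 6.08
tool_pos: [0.5886, -0.1913, 0.0717]
tcp_rot: [-3.139, -0.004, -1.121]
ft_force: [-4.5, 0.1, 17.5]
finger_gap: -0.001
finger_force: 8.6
```

Emit:
servo_tool(moves=[[[0.1,0,0],[0,0,0]],[[0.1,0,0],[0,0,0]],[[0.1,0,0],[0,0,0]],[[0.1,0,0],[0,0,0]],[[0.1,0,0],[0,0,0]],[[0.1,0,0],[0,0,0]],[[0.1,0,0],[0,0,0]],[[0.1,0,0],[0,0,0]]])

```text
time: 6.75
tool_pos: [0.6025, -0.2202, 0.0717]
tcp_rot: [-3.139, -0.004, -1.121]
ft_force: [-3.5, 1.0, 16.4]
finger_gap: -0.001
finger_force: 8.2
```

Emit:
servo_tool(moves=[[[0.1,0,0],[0,0,0]],[[0.1,0,0],[0,0,0]],[[0.1,0,0],[0,0,0]],[[0.05,0,0],[0,0,0]],[[0,0,0],[0,0,0]]])

```text
time: 7.17
tool_pos: [0.6088, -0.2333, 0.0718]
tcp_rot: [-3.139, -0.005, -1.122]
ft_force: [-3.3, -1.4, 14.7]
finger_gap: 0.001
finger_force: 7.6
```

```bash
python3 - <<'E'
from h import *
s=robot.read_state(); print(s["tool_pos"],s["ft_force"],rack(s["tool_pos"][None]))
p,d=imaging.snapshot("scene"); 
cv2.imwrite("pics/c3.png",cv2.resize(p[170:310,150:330],None,fx=3.5,fy=3.5,interpolation=cv2.INTER_CUBIC)[:,:,::-1])
E
```

```text
[ 0.60875101 -0.23329215  0.07178933] [-3.32153774 -1.43054591 14.71759331] [[0.12078933 0.03128895 0.07178933]]
```

View pics/c3.png

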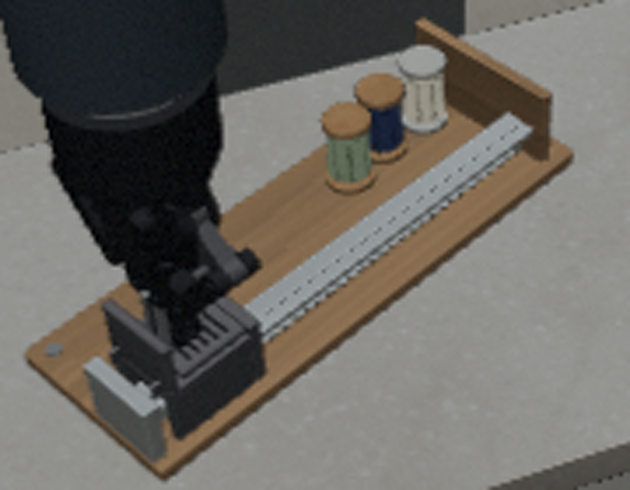

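The stop rides along with the finger and is close to the end block at (130,400). The three spools still stand. I'll keep pushing until the force shows contact.

Emit:
servo_tool(moves=[[[0.1,0,0],[0,0,0]],[[0.1,0,0],[0,0,0]],[[0,0,0],[0,0,0]]])

```text
time: 7.47
tool_pos: [0.6119, -0.2398, 0.0717]
tcp_rot: [-3.139, -0.004, -1.122]
ft_force: [-4.1, 1.3, 16.5]
finger_gap: -0.002
finger_force: 8.2
```

Emit:
servo_tool(moves=[[[0.1,0,0],[0,0,0]],[[0.05,0,0],[0,0,0]],[[0,0,0],[0,0,0]]])

```text
time: 7.72
tool_pos: [0.6135, -0.2425, 0.0716]
tcp_rot: [-3.139, 0.001, -1.122]
ft_force: [-7.9, 10.0, 21.4]
finger_gap: 0.001
finger_force: 10.6
```

Emit:
servo_tool(moves=[[[0.05,0,0],[0,0,0]],[[0.03,0,0],[0,0,0]],[[0,0,0],[0,0,0]],[[0,0,0],[0,0,0]]])

```text
time: 8.05
tool_pos: [0.6144, -0.2441, 0.0716]
tcp_rot: [-3.139, 0.002, -1.121]
ft_force: [-9.1, 15.5, 24.0]
finger_gap: -0.002
finger_force: 12.7
```

```bash
python3 - <<'E'
from h import *
s=robot.read_state(); print(s["tool_pos"],s["ft_force"],rack(s["tool_pos"][None]))
p,d=imaging.snapshot("scene"); 
cv2.imwrite("pics/c4.png",cv2.resize(p[240:310,150:240],None,fx=7,fy=7,interpolation=cv2.INTER_CUBIC)[:,:,::-1])
E
```

```text
[ 0.61441364 -0.24410818  0.07156482] [-9.12229528 15.53737161 24.02844415] [[0.13299094 0.03170404 0.07156482]]
```

View pics/c4.png

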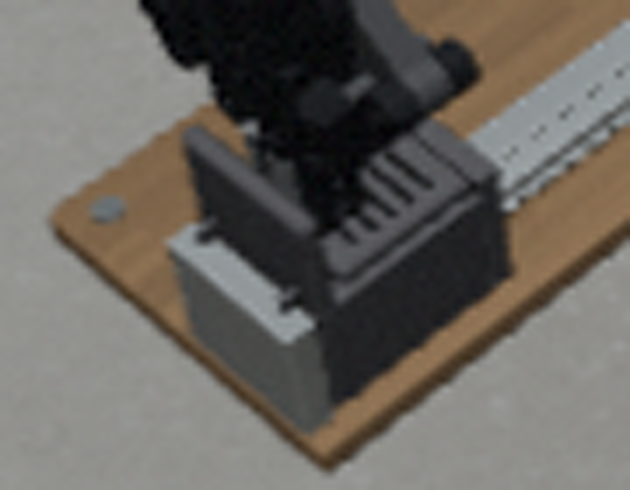

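The stop is flush against the end block and the push force has risen to 18 N, so it's home. I'll lift straight up.

Emit:
servo_tool(moves=[[[0,0,-0.1],[0,0,0]],[[0,0,-0.1],[0,0,0]],[[0,0,-0.1],[0,0,0]],[[0,0,-0.2],[0,0,0]],[[0,0,-0.4],[0,0,0]],[[0,0,-0.6],[0,0,0]],[[0,0,-0.6],[0,0,0]],[[0,0,-0.6],[0,0,0]]])

```text
time: 8.77
tool_pos: [0.6144, -0.2472, 0.1768]
tcp_rot: [3.141, 0.0, -1.123]
ft_force: [0.1, 0.1, 0.8]
finger_gap: 0.0
finger_force: 0.0
```

```bash
python3 - <<'E'
from h import *
s=robot.read_state(); print(s["tool_pos"],s["ft_force"])
p,d=imaging.snapshot("scene"); 
cv2.imwrite("pics/c5.png",cv2.resize(p[170:310,150:330],None,fx=4,fy=4,interpolation=cv2.INTER_CUBIC)[:,:,::-1])
E
```

```text
[ 0.61437783 -0.24717034  0.17681023] [0.08076909 0.14353952 0.79444282]
```

View pics/c5.png

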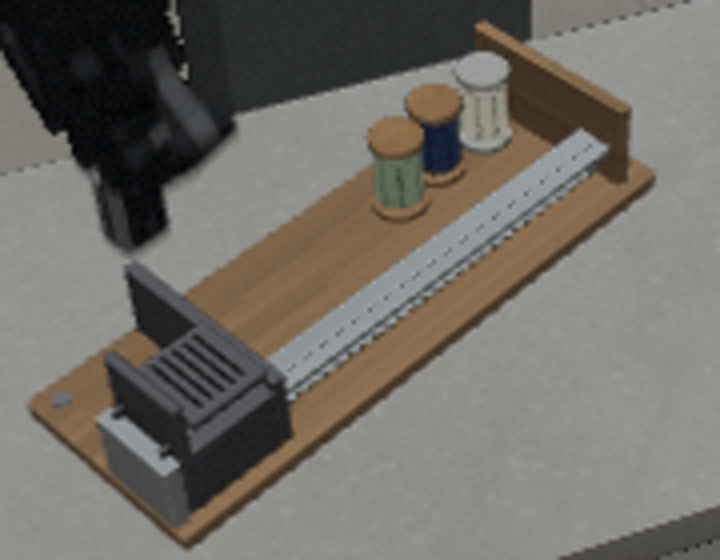

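The stop is home against the end block at (150,440), the pad is up at (200,370), the spools are standing, and the tool is clear.

```bash
python3 -c "
from cell import robot; print(robot.hand_in())"
```

```text
the job is handed in; nothing more can be done
None
```

I pressed the pad right down, pushed the stop home against the end block and let go; the last picture shows the pad up and the three spools still standing, and the job is handed in (no verdict was returned).

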